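# Set out the round-bottomed flasks on their cork rings

### The arm

A 6-joint arm with a two-finger parallel gripper is mounted at the origin on the work surface. World frame = base frame: x ahead of the robot, y to its left, z up, the work surface at z = 0. Lengths are in m, angles in rad, forces in N, time in s.
With the tool pointing down it reaches from about 0.3 to 0.875 m from the base axis. Payload 6.4 kg.
Tool frame: the origin (TCP) lies midway between the tips of the shut fingers; the grasp point (between the pads) lies 19 mm behind it; z points along the fingers, y is the line along which they close (so a half turn about z gives the same grasp; the last joint's range is limited). The gripper opens to 85 mm and grips with 20 to 120 N. Pads are 22 mm wide; open, the fingers measure 114 mm over their backs; the gripper's body (76 mm by 85 mm) begins 54 mm behind the grasp point. The pads swing forward as they close: fully open they stand 13 mm farther back than shut.
Start: joints at [0.938, 0.181, 1.607, -0, 1.354, -0.206], TCP at [0.238, 0.523, 0.231] pointing down, gripper open.
Joint ranges: [-2.99, 2.99], [-0.89, 2.07], [0.3, 2.58], [-1.14, 4.28], [0, 2.63], [-3.12, 3.12]. Speed limits (rad/s): [2.57, 2.57, 3.01, 3.14, 3.14, 3.14].

### API

Orientations are given as a unit quaternion [w, x, y, z].
In Python, from bench import status, camera, ctrl gives the robot as it stands. The module is installed in compiled form; this text tells all that it offers.
- The arm moves only by the shell command python3 -m handwheel 'ROWS'. ROWS is JSON, a list that holds one entry, the list of rows, each a list of 7 numbers: the opening, from -1 (shut) to 1 (fully open), then the shift along the tool's x, y, z in cm, then the turn, a rotation vector about the tool's x, y, z in degrees. A call has 1 to 10 rows; each row is the pose to reach, as a shift and turn from the pose commanded when the call began, along the tool's axes at that moment; what a row does not reach only later rows make up. A row lasts 1/8 s, in which the tool goes at most 62.5 mm and 10.7 degrees, less where a joint would pass 70% of its speed; a pose out of reach is approached as far as the arm can. A call with a gripper value outside its range is refused whole. The fingers move at their own pace and stop on an object; the grip force is fixed at half the most. Time passes only in rows, so rows that repeat a pose let the fingers close. It gives the time, the measured TCP pose, the force, the opening and the grip force at its end, in the units of the state.
- status.get_obs(): the state, without advancing time (a new reading comes with each control period).
- camera(name): name is "scene" or "side" or "wrist"; returns a dict with "frame" (480x640x3 uint8, blue, green, red), "depth" (480x640 float32, m along the optical axis (not along the pixel's ray), 0 where there is no reading), "fx", "fy", "cx", "cy" (pixels), "extrinsics" (4x4, takes a point from camera to world coordinates); the wrist camera has in their place "hand_eye" (4x4, takes a point from camera to tool coordinates, whose origin is the TCP and whose axes are the flange's). Camera axes: x right, y down, z forward; pixel columns grow to the right and rows downward; lengths in m; the calibration is good to about 2 mm. A picture is of the moment at which its call begins: read the wrist's pose just before it.
- ctrl.hand_in(): hands the job in; it is judged then, once.
The state is a dict: "time_s": time; "q": joint angles; "dq": joint speeds; "joint_efforts": joint torques, N m; "eef_pos": TCP position; "eef_rot": TCP orientation; "wrist_force": force on the tool from outside, world axes, zero at the start; "torque": the same for the moment, N m; "opening": opening from 0.0 (shut) to 1.0 (fully open); "grasp_force": force on a finger pad.
Only numpy, scipy, OpenCV 4.12 (cv2) and the standard library are available. Lean on these libraries where they do the work, as an engineer would, in place of code of your own. Each camera call takes 0.05 s, during which the arm holds its last target. There are 200 camera calls.

### The job

The stall is being set up: take the four round-bottomed flasks out of the foam transit tray and stand each one in the cork ring of its own size, the smallest flask in the smallest ring and so on up to the largest. They are glass, so keep them upright and set them down gently, and leave them standing straight and well seated in their rings; leave the wash bottle and the dish on the lab jack alone.

Things in the scene. Friction and masses are not known exactly. Their poses are not given: they have to be found in the camera images.
- flask_50_bulb (a point): Bulb centre of the smallest of four clear round-bottomed flasks (50 ml, about 45 g). Bulb 51 mm in diameter; straight neck 22 mm in diameter with a white frosted band, free from 21 to 70 mm (mouth) above this point; 95 mm tall. z up the neck. Hold by the neck from above. At the start the four stand upright in a row, in any order, in a fixed grey foam tray.
- flask_100_bulb (a point): Bulb centre of the second smallest of four clear round-bottomed flasks (100 ml, about 65 g). Bulb 64 mm in diameter; straight neck 24 mm in diameter with a white frosted band, free from 28 to 80 mm (mouth) above this point; 112 mm tall. z up the neck. Hold by the neck from above. Starts in the foam tray: 136 x 506 mm, 41 mm high at its rim, fixed, four equal 40 mm holes 124 mm apart.
- flask_250_bulb (a point): Bulb centre of the second largest of four clear round-bottomed flasks (250 ml, about 115 g). Bulb 85 mm in diameter; straight neck 29 mm in diameter with a white frosted band, free from 39 to 102 mm (mouth) above this point; 145 mm tall. z up the neck. Hold by the neck from above. Starts in the foam tray, whose holes hold the bulbs 4 to 10 mm sunk.
- flask_500_bulb (a point): Bulb centre of the largest of four clear round-bottomed flasks (500 ml, about 190 g). Bulb 105 mm in diameter; straight neck 34 mm in diameter with a white frosted band, free from 49 to 124 mm (mouth) above this point; 176 mm tall. z up the neck. Hold by the neck from above. Starts in the foam tray.
- ring_50: The smallest of four loose cork rings lying flat on the bench: outside diameter 74 mm, straight bore 34 mm, 30 mm high. Origin at the centre of its underside, z up. The 51 mm bulb belongs in it: seated, the bulb rests on the bore's upper edge with its centre 49 mm above the origin.
- ring_100: The second smallest of four loose cork rings lying flat on the bench: outside diameter 88 mm, straight bore 42 mm, 30 mm high. Origin at the centre of its underside, z up. The 64 mm bulb belongs in it: seated, the bulb rests on the bore's upper edge with its centre 54 mm above the origin.
- ring_250: The second largest of four loose cork rings lying flat on the bench: outside diameter 112 mm, straight bore 56 mm, 30 mm high. Origin at the centre of its underside, z up. The 85 mm bulb belongs in it: seated, the bulb rests on the bore's upper edge with its centre 62 mm above the origin.
- ring_500: The largest of four loose cork rings lying flat on the bench: outside diameter 136 mm, straight bore 70 mm, 30 mm high. Origin at the centre of its underside, z up. The 105 mm bulb belongs in it: seated, the bulb rests on the bore's upper edge with its centre 69 mm above the origin.
- wash_bottle_mid (a point): Bystander: white plastic wash bottle, 72 mm diameter, 168 mm tall to its cap and 210 mm with its bent spout (spout reaches 70 mm out). Point on its axis 75 mm above its foot. Leave it alone.
- dish: Bystander: white porcelain dish, 100 mm across and 40 mm high, loose on a fixed blue lab jack (100 x 100 mm, 90 mm high). Origin at the centre of its underside. Leave it alone.
There are look-alikes about, which are no part of the job. What is shaped like the part that bears flask_100_bulb but pink or purple is not meant.

How it is judged:
At the end, for the whole second after the job is handed in: Every flask rests in the cork ring of its own size: bulb centre within 8 mm of the ring's axis and within 5 mm of its seated height, neck within 15 degrees of upright, ring flat on the bench, all released and at rest (horizontal distance between flask_50_bulb and ring_50 below 0.008 m and z of flask_50_bulb in the frame of ring_50 between 0.044 and 0.054 m and angle between each of flask_50_bulb, flask_100_bulb, flask_250_bulb, flask_500_bulb's own z axis and vertical below 0.26 rad and angle between each of ring_50, ring_100, ring_250, ring_500's own z axis and vertical below 0.05 rad and linear speed of each of flask_50, flask_100, flask_250, flask_500 below 0.02 m/s and angular speed of each of flask_50, flask_100, flask_250, flask_500 below 0.2 rad/s and horizontal distance between flask_100_bulb and ring_100 below 0.008 m and z of flask_100_bulb in the frame of ring_100 between 0.0491 and 0.0591 m and horizontal distance between flask_250_bulb and ring_250 below 0.008 m and z of flask_250_bulb in the frame of ring_250 between 0.057 and 0.067 m and horizontal distance between flask_500_bulb and ring_500 below 0.008 m and z of flask_500_bulb in the frame of ring_500 between 0.0641 and 0.0741 m); the robot touches nothing.
It fails at once if a flask is tipped or laid over (more than 40 degrees from upright) (angle between any of flask_50_bulb, flask_100_bulb, flask_250_bulb, flask_500_bulb's own z axis and vertical above 0.7 rad).
It fails at once if a flask is dropped into its ring instead of being set down (over 0.5 m/s in the last 30 mm; letting go up to 10 mm above the seat is no fault) ((horizontal distance between flask_50_bulb and ring_50 below 0.03 m and z of flask_50_bulb in the frame of ring_50 below 0.079 m and linear speed of flask_50 above 0.5 m/s) or (horizontal distance between flask_100_bulb and ring_100 below 0.03 m and z of flask_100_bulb in the frame of ring_100 below 0.0841 m and linear speed of flask_100 above 0.5 m/s) or (horizontal distance between flask_250_bulb and ring_250 below 0.03 m and z of flask_250_bulb in the frame of ring_250 below 0.092 m and linear speed of flask_250 above 0.5 m/s) or (horizontal distance between flask_500_bulb and ring_500 below 0.03 m and z of flask_500_bulb in the frame of ring_500 below 0.0991 m and linear speed of flask_500 above 0.5 m/s)).
It fails at once if the wash bottle or the porcelain dish is shifted by more than 25 mm (distance of any of wash_bottle_mid, dish from where it was at the start of the episode above 0.025 m).
It also fails if it takes over 102 s, if anything falls off the work surface, if the arm or the gripper's body presses on something with over 40 N, if the wrist force passes 120 N, or if a joint passes its speed limit or range.

## Working session

There is one attempt and no reset: what is moved stays moved. The work goes in short steps, Python scripts to look and compute and a shell command to move; the robot and the scene stay as the last step left them, time stands still between calls to the robot, and variables do not carry over. Pictures are saved under pics/ and viewed, at most 14 in all, crops included, and the job is handed in when it is done.

```bash
mkdir -p pics; cat > h.py <<'E'
import numpy as np, cv2
from bench import status, camera, ctrl
from scipy.spatial.transform import Rotation as R
def world(c,u,v,z=None,d=None):
    T=c['extrinsics']; r=np.array([(u-c['cx'])/c['fx'],(v-c['cy'])/c['fy'],1.])
    w=T[:3,:3]@r; o=T[:3,3]
    return o+w*((z-o[2])/w[2] if z is not None else d)
def cloud(c):
    v,u=np.mgrid[0:480,0:640]; d=c['depth']
    P=np.stack([(u-c['cx'])/c['fx']*d,(v-c['cy'])/c['fy']*d,d],-1)@c['extrinsics'][:3,:3].T+c['extrinsics'][:3,3]
    P[d==0]=np.nan
    return P
def wristcam():
    s=status.get_obs(); c=camera('wrist'); q=s['eef_rot']
    T=np.eye(4); T[:3,:3]=R.from_quat([q[1],q[2],q[3],q[0]]).as_matrix(); T[:3,3]=s['eef_pos']
    c['extrinsics']=T@c['hand_eye']; return c
E
python3 - <<'E'
from h import *
import pickle
for n in ['scene','side']:
    c=camera(n); cv2.imwrite(f'pics/{n}0.png',c['frame']); pickle.dump(c,open(n+'.pkl','wb'))
    print(n,c['extrinsics'].round(3).tolist(),c['fx'])
s=status.get_obs();print(s['eef_pos'],s['eef_rot'],s['opening'],R.from_quat(np.roll(s['eef_rot'],-1)).as_matrix().round(3))
E
```

```text
scene [[0.134, 0.731, -0.669, 1.204], [0.991, -0.095, 0.095, -0.115], [0.005, -0.675, -0.737, 0.862], [0.0, 0.0, 0.0, 1.0]] 521.000016823148
side [[0.935, -0.185, 0.302, 0.249], [-0.354, -0.488, 0.798, -0.714], [-0.001, -0.853, -0.522, 0.54], [0.0, 0.0, 0.0, 1.0]] 441.36229197825253
[0.23771928 0.52302279 0.23049295] [-3.18052866e-04  2.11807855e-01  9.77311022e-01 -7.05783652e-04] 0.9986167189569076 [[-0.91   0.414 -0.001]
 [ 0.414  0.91  -0.001]
 [ 0.    -0.002 -1.   ]]
```

View pics/scene0.png

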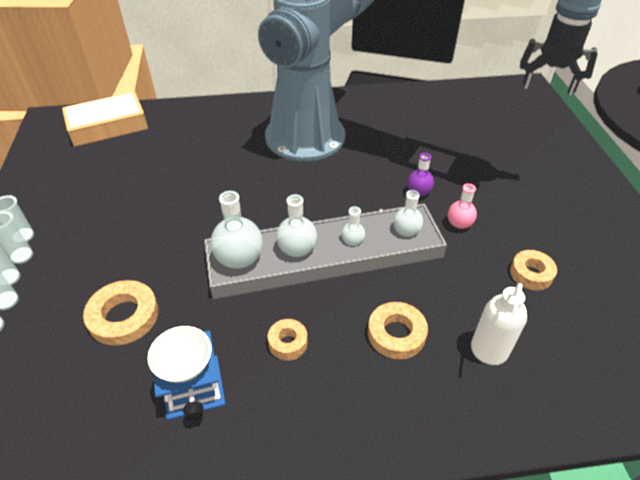

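View pics/side0.png

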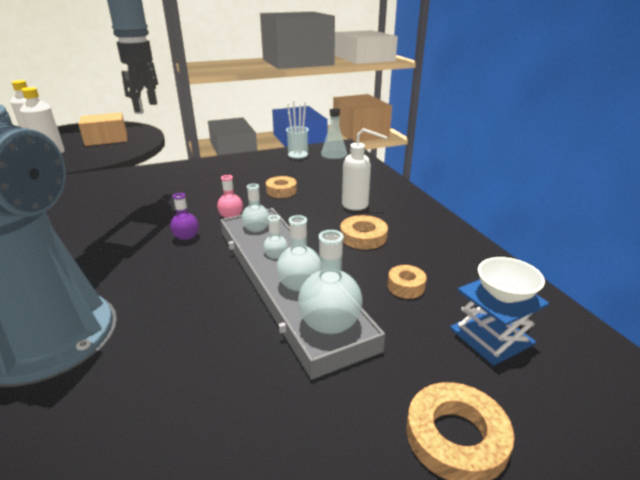

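The scene picture shows the tray flasks, left to right: 500 (236,240), 250 (297,235), 50 (353,232) and 100 (408,220). The rings are 500 (121,312), 50 (288,340), 250 (398,330) and 100 (533,270). The candidates for the 100 ml flask are the clear one at (408,220), purple at (421,182) and pink at (462,213). The clear one in the tray fits, because the coloured ones are excluded.

```bash
python3 - <<'E'
from h import *
import pickle
for n in ['scene','side']:
    c=pickle.load(open(n+'.pkl','rb')); P=cloud(c); f=c['frame']; hsv=cv2.cvtColor(f,cv2.COLOR_BGR2HSV)
    m=((hsv[...,0]>8)&(hsv[...,0]<25)&(hsv[...,1]>90)&(hsv[...,2]>90)).astype(np.uint8)
    k,l,st,ce=cv2.connectedComponentsWithStats(m)
    for i in range(1,k):
        if st[i,4]<300: continue
        q=P[(l==i)]; 
        zz=np.nanmedian(q[:,2])
        t=q[(q[:,2]>.026)&(q[:,2]<.036)]
        if len(t)<50 or np.nanmax(np.abs(zz))>.05: continue
        # bore upper edge and outline via rays on z=.03 : inner hole contour
        (x,y),r=cv2.minEnclosingCircle(t[:,:2].astype(np.float32))
        lo,hi=np.nanpercentile(t[:,:2],[0.5,99.5],axis=0)
        # rays: top-face pixels
        print(n,ce[i].round(),'enc',np.round([x,y,r],4),'bbox c',((lo+hi)/2).round(4),'size',(hi-lo).round(3),'ztop',np.nanmedian(t[:,2]).round(4))
    g=(hsv[...,1]<70)&(P[...,2]>.03)&(P[...,2]<.048)&(P[...,0]>.25)&(P[...,0]<.8)&(abs(P[...,1])<.45)
    k,l,st,ce=cv2.connectedComponentsWithStats(g.astype(np.uint8)); i=1+st[1:,4].argmax()
    q=P[l==i]; print('tray',cv2.minAreaRect(q[:,:2].astype(np.float32)),np.percentile(q[:,2],[5,50,95]).round(4))
    for v,u in [(194,230),(211,230),(200,295),(212,355),(196,411)] if n=='scene' else [(255,331),(237,298),(225,274),(193,254)]:
        print(u,v,P[v,u].round(3))
c=pickle.load(open('scene.pkl','rb'))['frame']
cv2.imwrite('pics/crop1.png',cv2.resize(c[160:310,195:495],None,fx=2.6,fy=2.6,interpolation=cv2.INTER_CUBIC))
E
```

```text
scene [532. 270.] enc [0.5596 0.4255 0.045 ] bbox c [0.5607 0.4252] size [0.083 0.085] ztop 0.029
scene [121. 313.] enc [ 0.5561 -0.4246  0.0693] bbox c [ 0.5567 -0.4255] size [0.133 0.131] ztop 0.0286
scene [397. 331.] enc [0.6689 0.1044 0.0572] bbox c [0.6695 0.1049] size [0.109 0.109] ztop 0.0288
scene [288. 340.] enc [ 0.6625 -0.1066  0.0378] bbox c [ 0.6632 -0.1063] size [0.071 0.071] ztop 0.0288
tray ((0.44132521748542786, -0.004428684711456299), (0.14785169064998627, 0.5069757699966431), 5.4823832511901855) [0.0321 0.0353 0.0403]
230 194 [ 0.45  -0.187  0.204]
230 211 [ 0.482 -0.19   0.19 ]
295 200 [ 0.44  -0.065  0.165]
355 212 [0.429 0.061 0.106]
411 196 [0.419 0.181 0.128]
side [103. 129.] enc [0.0536 1.2798 0.0913] bbox c [0.0512 1.2751] size [0.158 0.093] ztop 0.0307
side [281. 186.] enc [0.5569 0.4261 0.0477] bbox c [0.559  0.4246] size [0.085 0.086] ztop 0.0303
side [364. 231.] enc [0.667  0.1038 0.0582] bbox c [0.6679 0.1036] size [0.108 0.11 ] ztop 0.0307
side [406. 281.] enc [ 0.6618 -0.1071  0.0379] bbox c [ 0.6625 -0.1079] size [0.071 0.071] ztop 0.0305
side [459. 432.] enc [ 0.5562 -0.4264  0.0685] bbox c [ 0.5556 -0.4273] size [0.131 0.131] ztop 0.0304
tray ((0.42427951097488403, -0.007816851139068604), (0.13933447003364563, 0.5217158198356628), 11.275996208190918) [0.034  0.0367 0.0419]
331 255 [ 0.459 -0.206  0.184]
298 237 [ 0.448 -0.08   0.148]
274 225 [0.438 0.046 0.109]
254 193 [0.427 0.166 0.129]
```

View pics/crop1.png

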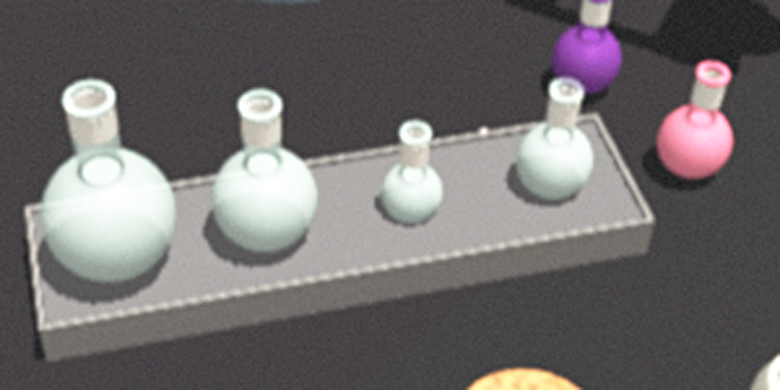

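The crop confirms it: the clear flask at full-image (408,220) is the 100 ml one, and the pink and purple flasks lie outside the tray. The foam top is at about 0.036 m. Next I'll find the neck axes from the mouths and check them against the 124 mm pitch.

```bash
cat >> h.py <<'E'
NR={500:.017,250:.0145,50:.011,100:.012}
def axis_from_cloud(P,x,y,z0,z1,rn,rad=.035):
    """fit neck circle of known radius to depth points"""
    from scipy.optimize import least_squares
    m=(np.hypot(P[...,0]-x,P[...,1]-y)<rad)&(P[...,2]>z0)&(P[...,2]<z1)
    q=P[m]
    if len(q)<15: return None,len(q)
    s=least_squares(lambda p:np.hypot(q[:,0]-p[0],q[:,1]-p[1])-rn,[q[:,0].mean(),q[:,1].mean()],loss='soft_l1',f_scale=.002)
    return s.x,len(q)
E
python3 - <<'E'
from h import *
import pickle
S=pickle.load(open('scene.pkl','rb'));D=pickle.load(open('side.pkl','rb'))
zm={500:.2085,250:.1755,50:.1218,100:.141}
a={500:(229.6,197.3),250:(295,200.4),50:(355,211.2),100:(412.7,194.6)}
b={500:(331,238),250:(298,222),50:(274,219),100:(254,187)}
guess={500:(.465,-.19),250:(.45,-.066),50:(.435,.057),100:(.42,.18)}
A=[]
for k in a:
    p=world(S,*a[k],z=zm[k]);q=world(D,*b[k],z=zm[k]); A.append(p[:2])
    ce={n:axis_from_cloud(cloud(c),*p[:2],zm[k]-.05,zm[k],NR[k]) for n,c in (('s',S),('d',D))}
    print(k,p.round(4),q.round(4),ce)
A=np.array(A);print('pitch',np.linalg.norm(np.diff(A,axis=0),axis=1).round(4))
# best-fit line with 124mm pitch
i=np.arange(4)-1.5;d=(i[:,None]*(A-A.mean(0))).sum(0);d/=np.linalg.norm(d);print('fit',(A.mean(0)+.124*i[:,None]*d).round(4).tolist())
E
```

```text
500 [ 0.4645 -0.1877  0.2085] [ 0.4617 -0.1979  0.2085] {'s': (array([ 0.46417826, -0.18956382]), 518), 'd': (array([ 0.46373974, -0.19012314]), 834)}
250 [ 0.4525 -0.0655  0.1755] [ 0.45   -0.0762  0.1755] {'s': (array([ 0.45138042, -0.06625211]), 385), 'd': (array([ 0.4517503 , -0.06646682]), 456)}
50 [0.4422 0.0576 0.1218] [0.4387 0.0467 0.1218] {'s': (array([0.4392718 , 0.05734289]), 260), 'd': (array([0.43940515, 0.05666217]), 307)}
100 [0.4283 0.1803 0.141 ] [0.4292 0.1707 0.141 ] {'s': (array([0.42710203, 0.18047823]), 275), 'd': (array([0.42737282, 0.1805793 ]), 261)}
pitch [0.1228 0.1235 0.1235]
fit [[0.4648, -0.189], [0.4528, -0.0655], [0.4409, 0.0579], [0.4289, 0.1813]]
```

```bash
python3 -m handwheel '[[[1,0,0,0,0,0,-10],[1,0,0,0,0,0,-20],[1,0,0,0,0,0,-24.5],[1,0,0,0,0,0,-24.5]]]'
```

```text
time_s: 0.6
eef_pos: [0.2379, 0.5232, 0.2308]
eef_rot: [-0.0, 0.0, 1.0, -0.0]
wrist_force: [0.2, 0.2, 0.3]
opening: 0.998
grasp_force: 0.0
```

The neck fits from both views agree to within 1 mm, and the pitch is about 124 mm. I'll do the 100 ml flask first.

```bash
python3 -m handwheel '[[[1,-3,-5,0,0,0,0],[1,-6,-10.5,0,0,0,0],[1,-9,-16,0,0,0,0],[1,-12,-21.5,0,0,0,0],[1,-15,-27,0,0,0,0],[1,-17.5,-31.5,0,0,0,0],[1,-18.9,-34,0,0,0,0],[1,-18.9,-34.3,0,0,0,0],[1,-18.9,-34.3,0,0,0,0]]]'
```

```text
time_s: 1.72
eef_pos: [0.4268, 0.1809, 0.2311]
eef_rot: [-0.0, 0.0, 1.0, 0.0]
wrist_force: [-0.2, 0.6, 0.1]
opening: 1.001
grasp_force: 0.0
```

```bash
python3 -m handwheel '[[[1,0,0,4,0,0,0],[1,0,0,8,0,0,0],[1,0,0,11.5,0,0,0],[1,0,0,13.4,0,0,0],[1,0,0,13.4,0,0,0],[-1,0,0,13.4,0,0,0],[-1,0,0,13.4,0,0,0],[-1,0,0,13.4,0,0,0],[-1,0,0,13.4,0,0,0],[-1,0,0,13.4,0,0,0]]]'
```

```text
time_s: 2.98
eef_pos: [0.4278, 0.1806, 0.0979]
eef_rot: [0.001, -0.0, 1.0, 0.0]
wrist_force: [-0.3, -1.1, 6.1]
opening: 0.265
grasp_force: 58.5
```

```bash
python3 -m handwheel '[[[-1,0,0,-1.5,0,0,0],[-1,0,0,-4,0,0,0],[-1,0,0,-7,0,0,0],[-1,0,0,-10,0,0,0],[-1,0,0,-12,0,0,0],[-1,0,0,-12,0,0,0]]]'; python3 -m handwheel '[[[-1,-1,-0.0,0,0,0,0],[-1,-2.5,4,0,0,0,0],[-1,-4.5,8,0,0,0,0],[-1,-6.5,12,0,0,0,0],[-1,-8.5,16,0,0,0,0],[-1,-10.5,19.5,0,0,0,0],[-1,-12,22.5,0,0,0,0],[-1,-13.15,24.4,0,0,0,0],[-1,-13.15,24.4,0,0,0,0],[-1,-13.15,24.4,0,0,0,0]]]'; python3 - <<'E'
from h import *
c=camera('scene');d=camera('side'); 
cv2.imwrite('pics/p1.png',np.hstack([cv2.resize(c['frame'][100:340,400:640],(400,400)),cv2.resize(d['frame'][20:260,180:420],(400,400))]))
s=status.get_obs();print(s['eef_pos'],s['wrist_force'],s['opening'])
x,y,z=s['eef_pos']
for k in(c,d): 
  P=cloud(k); print(axis_from_cloud(P,x,y,z-.006,z-.0,.012,.025))
  m=(np.hypot(P[...,0]-x,P[...,1]-y)<.045)&(P[...,2]<z-.01)&(P[...,2]>z-.08); q=P[m]
  from scipy.optimize import least_squares
  print('bulb',least_squares(lambda p:np.linalg.norm(q-p[:3],axis=1)-.032,[x,y,z-.036],loss='soft_l1',f_scale=.002).x.round(4),len(q))
E
```

```text
time_s: 3.72
eef_pos: [0.4284, 0.1808, 0.2193]
eef_rot: [0.002, -0.0, 1.0, 0.0]
wrist_force: [-0.3, -0.2, -1.0]
opening: 0.262
grasp_force: 58.7
time_s: 4.97
eef_pos: [0.5581, 0.4239, 0.2156]
eef_rot: [-0.001, -0.0, 1.0, -0.001]
wrist_force: [-0.3, -0.4, -1.2]
opening: 0.264
grasp_force: 58.9
[0.55828274 0.42379825 0.21673844] [ 0.15608991 -0.38624132 -0.66275377] 0.2659794518356964
(array([0.55668116, 0.42107356]), 27)
bulb [0.5565 0.4241 0.1768] 841
(array([0.55853796, 0.42373273]), 20)
bulb [0.5578 0.4248 0.1794] 423
```

View pics/p1.png

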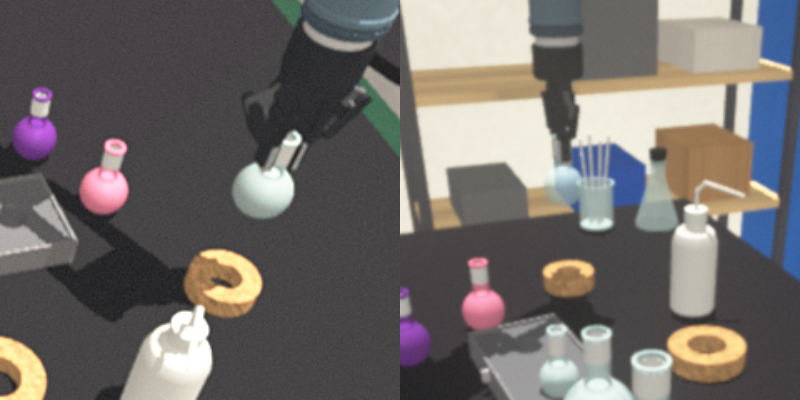

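The flask hangs upright in the grip. The ring, at left-panel (222,282), lies below it.

```bash
python3 -m handwheel '[[[-1,-0.1,0.1,2,0,0,0],[-1,-0.1,0.1,5,0,0,0],[-1,-0.1,0.1,8,0,0,0],[-1,-0.1,0.1,10,0,0,0],[-1,-0.1,0.1,11,0,0,0],[-1,-0.1,0.1,11.6,0,0,0],[-1,-0.1,0.1,12,0,0,0],[-1,-0.1,0.1,12,0,0,0]]]'; python3 -m handwheel '[[[-1,0,0,0.1,0,0,0],[-1,0,0,0.2,0,0,0],[-1,0,0,0.2,0,0,0]]]'
```

```text
time_s: 6.08
eef_pos: [0.5599, 0.4259, 0.0978]
eef_rot: [0.0, -0.0, 1.0, 0.0]
wrist_force: [-0.1, 0.9, -0.8]
opening: 0.266
grasp_force: 58.9
time_s: 6.45
eef_pos: [0.5596, 0.4257, 0.0954]
eef_rot: [0.0, -0.0, 1.0, 0.0]
wrist_force: [1.1, 0.7, -0.4]
opening: 0.265
grasp_force: 58.9
```

```bash
python3 -m handwheel '[[[-1,0,0,0.1,0,0,0],[-1,0,0,0.2,0,0,0],[-1,0,0,0.2,0,0,0]]]';python3 -m handwheel '[[[-1,0,0,0.1,0,0,0],[-1,0,0,0.1,0,0,0]]]'
```

```text
time_s: 6.82
eef_pos: [0.5595, 0.4257, 0.0931]
eef_rot: [-0.0, -0.0, 1.0, -0.0]
wrist_force: [-0.1, 0.1, -0.5]
opening: 0.265
grasp_force: 58.9
time_s: 7.08
eef_pos: [0.5596, 0.4257, 0.0922]
eef_rot: [-0.0, -0.0, 1.0, -0.0]
wrist_force: [0.4, -0.9, 0.1]
opening: 0.27
grasp_force: 58.9
```

```bash
python3 -m handwheel '[[[-1,0,0,0.1,0,0,0],[-1,0,0,0.1,0,0,0],[-0.2,0,0,0.1,0,0,0],[-0.2,0,0,0.1,0,0,0],[0.5,0,0,0.1,0,0,0],[1,0,0,0.1,0,0,0],[1,0,0,0.1,0,0,0],[1,0,0,0.1,0,0,0]]]';python3 -m handwheel '[[[1,0,0,-2,0,0,0],[1,0,0,-5,0,0,0],[1,0,0,-9,0,0,0],[1,0,0,-13,0,0,0],[1,0,0,-15.5,0,0,0],[1,0,0,-15.5,0,0,0]]]'
cat >> h.py <<'E'
from scipy.optimize import least_squares
BR={500:.0525,250:.0425,50:.0255,100:.032}
def flask(k,x,y,zb):
    "bulb centre and neck centre from both fixed views; zb expected bulb height"
    for n in('scene','side'):
        P=cloud(camera(n)); h=np.hypot(P[...,0]-x,P[...,1]-y)
        q=P[(h<BR[k]+.008)&(P[...,2]>max(zb-BR[k],.034))&(P[...,2]<zb+.8*BR[k])]
        b=least_squares(lambda p:np.linalg.norm(q-p,axis=1)-BR[k],[x,y,zb],loss='soft_l1',f_scale=.002).x if len(q)>30 else None
        top=zb+{500:.124,250:.102,50:.07,100:.08}[k]
        print(k,n,'bulb',None if b is None else b.round(4),'neck',axis_from_cloud(P,x,y,top-.04,top,NR[k],.03))
E
python3 -c "
from h import *
flask(100,.5585,.4253,.054)"
```

```text
time_s: 8.07
eef_pos: [0.5596, 0.4257, 0.0913]
eef_rot: [0.0, -0.0, 1.0, -0.0]
wrist_force: [-0.5, -0.6, 0.0]
opening: 0.996
grasp_force: 0.0
time_s: 8.82
eef_pos: [0.5611, 0.4266, 0.2511]
eef_rot: [0.003, -0.0, 1.0, 0.002]
wrist_force: [0.6, -0.3, 0.3]
opening: 0.999
grasp_force: 0.0
100 scene bulb [0.5581 0.4266 0.0527] neck (array([0.55848364, 0.42665972]), 267)
100 side bulb [0.5596 0.4271 0.0545] neck (array([0.55912358, 0.42683378]), 136)
```

The 100 ml flask is seated, straight and centred. Next is the 50.

```bash
python3 -m handwheel '[[[1,1.2,-3.7,0,0,0,0],[1,3,-9.2,0,0,0,0],[1,4.9,-15,0,0,0,0],[1,6.8,-20.8,0,0,0,0],[1,8.7,-26.6,0,0,0,0],[1,10.5,-32.3,0,0,0,0],[1,11.7,-35.8,0,0,0,0],[1,12.05,-36.9,0,0,0,0],[1,12.05,-36.9,1,0,0,0],[1,12.05,-36.9,1,0,0,0]]]'
```

```text
time_s: 10.18
eef_pos: [0.4388, 0.0576, 0.2347]
eef_rot: [-0.001, -0.001, 1.0, 0.0]
wrist_force: [-0.3, -0.8, -0.4]
opening: 0.998
grasp_force: 0.0
```

```bash
python3 -m handwheel '[[[1,0,0,3,0,0,0],[1,0,0,7,0,0,0],[1,0,0,11,0,0,0],[1,0,0,14,0,0,0],[1,0,0,15.4,0,0,0],[1,0,0,15.4,0,0,0]]]'; python3 -m handwheel '[[[-1,0,0,0,0,0,0],[-1,0,0,0,0,0,0],[-1,0,0,0,0,0,0],[-1,0,0,0,0,0,0],[-1,0,0,0,0,0,0],[-1,0,0,0,0,0,0]]]'
```

```text
time_s: 10.92
eef_pos: [0.4389, 0.0573, 0.0816]
eef_rot: [-0.001, -0.001, 1.0, 0.0]
wrist_force: [0.5, 0.0, -0.0]
opening: 0.997
grasp_force: 0.0
time_s: 11.68
eef_pos: [0.4399, 0.0566, 0.0828]
eef_rot: [0.0, -0.0, 1.0, -0.0]
wrist_force: [-0.4, 0.4, 4.5]
opening: 0.243
grasp_force: 58.5
```

```bash
python3 -m handwheel '[[[-1,0,0,-1.5,0,0,0],[-1,0,0,-4,0,0,0],[-1,0,0,-6.5,0,0,0],[-1,0,0,-8,0,0,0],[-1,0,0,-8,0,0,0]]]'; python3 -m handwheel '[[[-1,-1.5,-1.1,0,0,0,0],[-1,-4.5,-3.3,0,0,0,0],[-1,-8,-5.9,0,0,0,0],[-1,-11.5,-8.4,0,0,0,0],[-1,-15,-11,0,0,0,0],[-1,-18.5,-13.6,0,0,0,0],[-1,-21,-15.4,0,0,0,0],[-1,-22.3,-16.35,0,0,0,0],[-1,-22.3,-16.35,0,0,0,0],[-1,-22.3,-16.35,0,0,0,0]]]'; python3 -c "
from h import *
s=status.get_obs();x,y,z=s['eef_pos'];print(x,y,z);flask(50,x,y,z-.031)"
```

```text
time_s: 12.3
eef_pos: [0.4402, 0.0565, 0.1635]
eef_rot: [0.001, -0.0, 1.0, -0.0]
wrist_force: [0.7, -0.1, 0.4]
opening: 0.24
grasp_force: 58.6
time_s: 13.55
eef_pos: [0.6618, -0.1066, 0.1609]
eef_rot: [-0.001, -0.0, 1.0, 0.0]
wrist_force: [0.1, -0.1, 0.0]
opening: 0.242
grasp_force: 58.6
0.661769304315457 -0.10662166901001553 0.16085390292425483
50 scene bulb [ 0.66   -0.106   0.1275] neck (array([ 0.66305657, -0.10616193]), 493)
50 side bulb [ 0.6617 -0.1054  0.1298] neck (array([ 0.66045802, -0.1143731 ]), 401)
```

```bash
python3 -m handwheel '[[[-1,-0.1,-0.1,2,0,0,0],[-1,-0.1,-0.1,4.5,0,0,0],[-1,-0.1,-0.1,6,0,0,0],[-1,-0.1,-0.1,7,0,0,0],[-1,-0.1,-0.1,7.5,0,0,0],[-1,-0.1,-0.1,7.5,0,0,0]]]'; python3 -m handwheel '[[[-1,0,0,0.1,0,0,0],[-1,0,0,0.2,0,0,0],[-1,0,0,0.2,0,0,0]]]'
```

```text
time_s: 14.4
eef_pos: [0.6636, -0.1078, 0.0873]
eef_rot: [0.0, -0.0, 1.0, -0.0]
wrist_force: [1.1, -0.3, -0.0]
opening: 0.244
grasp_force: 58.6
time_s: 14.78
eef_pos: [0.6636, -0.1077, 0.0855]
eef_rot: [0.0, -0.0, 1.0, -0.0]
wrist_force: [-0.1, -0.4, -0.4]
opening: 0.243
grasp_force: 58.6
```

```bash
python3 -m handwheel '[[[-1,0,0,0.1,0,0,0],[-1,0,0,0.2,0,0,0],[-1,0,0,0.2,0,0,0]]]'; python3 -m handwheel '[[[-1,0,0,0.1,0,0,0],[-1,0,0,0.2,0,0,0],[-1,0,0,0.2,0,0,0]]]'
```

```text
time_s: 15.15
eef_pos: [0.6634, -0.1077, 0.0831]
eef_rot: [-0.0, -0.0, 1.0, 0.0]
wrist_force: [-0.4, 0.2, -1.3]
opening: 0.238
grasp_force: 58.6
time_s: 15.52
eef_pos: [0.6636, -0.1077, 0.0814]
eef_rot: [0.0, -0.0, 1.0, 0.0]
wrist_force: [-0.5, 0.9, 1.3]
opening: 0.243
grasp_force: 58.6
```

Contact is starting, so I'll release and rise.

```bash
python3 -m handwheel '[[[-1,0,0,0.05,0,0,0],[-1,0,0,0.05,0,0,0],[-0.2,0,0,0.05,0,0,0],[-0.2,0,0,0.05,0,0,0],[0.5,0,0,0.05,0,0,0],[1,0,0,0.05,0,0,0],[1,0,0,0.05,0,0,0],[1,0,0,0.05,0,0,0]]]';python3 -m handwheel '[[[1,0,0,-2,0,0,0],[1,0,0,-5,0,0,0],[1,0,0,-9,0,0,0],[1,0,0,-13,0,0,0],[1,0,0,-16,0,0,0],[1,0,0,-16,0,0,0]]]'
python3 -c "
from h import *
flask(50,.6626,-.107,.049)
x,y,z=status.get_obs()['eef_pos'];print(x,y,z,'250:',-(.4515-x)*100,(-.0664-y)*100)"
```

```text
time_s: 16.52
eef_pos: [0.6636, -0.1077, 0.0808]
eef_rot: [0.0, -0.0, 1.0, 0.0]
wrist_force: [0.3, 1.1, -0.2]
opening: 0.997
grasp_force: 0.0
time_s: 17.27
eef_pos: [0.6655, -0.1083, 0.2462]
eef_rot: [0.004, -0.0, 1.0, -0.001]
wrist_force: [-0.1, 0.2, -0.3]
opening: 0.998
grasp_force: 0.0
50 scene bulb [ 0.6619 -0.1061  0.0475] neck (array([ 0.6622794 , -0.10514149]), 270)
50 side bulb [ 0.6635 -0.1059  0.0494] neck (array([ 0.66264852, -0.10551708]), 255)
0.6634628765066419 -0.10767540438048612 0.24135361739788203 250: 21.196287650664193 4.127540438048611
```

```bash
python3 -m handwheel '[[[1,3,0.6,0,0,0,0],[1,8,1.6,0,0,0,0],[1,13,2.5,0,0,0,0],[1,18,3.5,0,0,0,0],[1,20.5,4,0,0,0,0],[1,21.2,4.15,0,0,0,0],[1,21.2,4.15,0,0,0,0],[1,21.2,4.15,0,0,0,0]]]'; python3 -m handwheel '[[[1,0,0,3,0,0,0],[1,0,0,7,0,0,0],[1,0,0,10,0,0,0],[1,0,0,10.8,0,0,0],[1,0,0,10.8,0,0,0]]]';python3 -m handwheel '[[[-1,0,0,0,0,0,0],[-1,0,0,0,0,0,0],[-1,0,0,0,0,0,0],[-1,0,0,0,0,0,0],[-1,0,0,0,0,0,0],[-1,0,0,0,0,0,0]]]'
```

```text
time_s: 18.38
eef_pos: [0.4522, -0.0667, 0.2406]
eef_rot: [-0.0, -0.0, 1.0, 0.0]
wrist_force: [-0.1, -1.3, 0.6]
opening: 1.003
grasp_force: 0.0
time_s: 19.0
eef_pos: [0.4519, -0.0665, 0.1328]
eef_rot: [-0.0, -0.0, 1.0, 0.0]
wrist_force: [0.8, -0.0, 0.2]
opening: 0.999
grasp_force: 0.0
time_s: 19.75
eef_pos: [0.452, -0.0666, 0.1335]
eef_rot: [0.001, -0.0, 1.0, -0.0]
wrist_force: [0.1, -0.2, 5.3]
opening: 0.326
grasp_force: 58.7
```

```bash
python3 -m handwheel '[[[-1,0,0,-1.5,0,0,0],[-1,0,0,-4,0,0,0],[-1,0,0,-7,0,0,0],[-1,0,0,-9,0,0,0],[-1,0,0,-9,0,0,0]]]'; python3 -m handwheel '[[[-1,-1.5,1.2,0,0,0,0],[-1,-4.5,3.5,0,0,0,0],[-1,-8,6.3,0,0,0,0],[-1,-11.5,9,0,0,0,0],[-1,-15,11.8,0,0,0,0],[-1,-18.5,14.5,0,0,0,0],[-1,-20.5,16.1,0,0,0,0],[-1,-21.6,17,0,0,0,0],[-1,-21.6,17,0,0,0,0],[-1,-21.6,17,0,0,0,0]]]'; python3 -c "
from h import *
s=status.get_obs();x,y,z=s['eef_pos'];print(x,y,z);flask(250,x,y,z-.061)"
```

```text
time_s: 20.38
eef_pos: [0.4524, -0.0668, 0.2247]
eef_rot: [0.002, -0.0, 1.0, -0.001]
wrist_force: [0.5, -0.4, -1.3]
opening: 0.326
grasp_force: 59.1
time_s: 21.62
eef_pos: [0.6666, 0.1032, 0.2224]
eef_rot: [-0.001, -0.0, 1.0, -0.0]
wrist_force: [0.1, -0.2, -1.6]
opening: 0.323
grasp_force: 59.2
0.666589722495417 0.10316102024985219 0.22240361221326893
250 scene bulb [0.6649 0.1038 0.1605] neck (array([0.66733035, 0.10193119]), 659)
250 side bulb [0.6667 0.1041 0.1628] neck (array([0.66737101, 0.0934232 ]), 318)
```

```bash
python3 -m handwheel '[[[-1,-0.1,0,2,0,0,0],[-1,-0.1,0,5,0,0,0],[-1,-0.1,0,7.5,0,0,0],[-1,-0.1,0,8.8,0,0,0],[-1,-0.1,0,9.4,0,0,0],[-1,-0.1,0,9.4,0,0,0]]]'; python3 -m handwheel '[[[-1,0,0,0.1,0,0,0],[-1,0,0,0.2,0,0,0],[-1,0,0,0.2,0,0,0]]]';  python3 -m handwheel '[[[-1,0,0,0.1,0,0,0],[-1,0,0,0.1,0,0,0]]]'
```

```text
time_s: 22.48
eef_pos: [0.6685, 0.1037, 0.1289]
eef_rot: [0.0, -0.0, 1.0, -0.0]
wrist_force: [0.1, -0.4, -1.1]
opening: 0.324
grasp_force: 59.2
time_s: 22.85
eef_pos: [0.6685, 0.1038, 0.1272]
eef_rot: [0.0, -0.0, 1.0, -0.0]
wrist_force: [0.3, 0.6, -1.3]
opening: 0.328
grasp_force: 59.2
time_s: 23.1
eef_pos: [0.6683, 0.1038, 0.1257]
eef_rot: [-0.0, -0.0, 1.0, -0.0]
wrist_force: [-0.6, 0.3, -1.4]
opening: 0.326
grasp_force: 59.2
```

```bash
python3 -m handwheel '[[[-1,0,0,0.1,0,0,0],[-1,0,0,0.15,0,0,0],[-1,0,0,0.15,0,0,0]]]';  python3 -m handwheel '[[[-1,0,0,0.1,0,0,0],[-1,0,0,0.1,0,0,0]]]'
```

```text
time_s: 23.48
eef_pos: [0.6683, 0.1038, 0.1242]
eef_rot: [-0.0, -0.0, 1.0, 0.0]
wrist_force: [-0.1, -0.3, -1.5]
opening: 0.32
grasp_force: 59.1
time_s: 23.72
eef_pos: [0.6685, 0.1038, 0.1234]
eef_rot: [0.0, -0.0, 1.0, 0.0]
wrist_force: [0.4, 0.1, -1.0]
opening: 0.325
grasp_force: 59.2
```

```bash
python3 -m handwheel '[[[-1,0,0,0.1,0,0,0],[-1,0,0,0.1,0,0,0],[-1,0,0,0.1,0,0,0]]]'; python3 -m handwheel '[[[-1,0,0,0.05,0,0,0],[-1,0,0,0.05,0,0,0],[-0.1,0,0,0.05,0,0,0],[-0.1,0,0,0.05,0,0,0],[0.5,0,0,0.05,0,0,0],[1,0,0,0.05,0,0,0],[1,0,0,0.05,0,0,0],[1,0,0,0.05,0,0,0]]]';python3 -m handwheel '[[[1,0,0,-2,0,0,0],[1,0,0,-5,0,0,0],[1,0,0,-9,0,0,0],[1,0,0,-13,0,0,0],[1,0,0,-14.5,0,0,0],[1,0,0,-14.5,0,0,0]]]'
python3 -c "
from h import *
flask(250,.6685,.104,.062)
x,y,z=status.get_obs()['eef_pos'];print(x,y,z,'500:',-(.464-x)*100,(-.1898-y)*100)"
```

```text
time_s: 24.1
eef_pos: [0.6688, 0.1039, 0.1228]
eef_rot: [0.001, -0.0, 1.0, 0.0]
wrist_force: [0.3, 1.4, 3.3]
opening: 0.322
grasp_force: 59.4
time_s: 25.1
eef_pos: [0.6683, 0.1038, 0.1218]
eef_rot: [-0.0, -0.0, 1.0, -0.0]
wrist_force: [-0.3, -0.6, 0.5]
opening: 1.001
grasp_force: 0.0
time_s: 25.85
eef_pos: [0.6689, 0.1038, 0.2684]
eef_rot: [0.001, -0.0, 1.0, -0.0]
wrist_force: [-0.7, 0.0, -1.2]
opening: 0.998
grasp_force: 0.0
250 scene bulb [0.6679 0.1054 0.0604] neck (array([0.67023746, 0.1062579 ]), 401)
250 side bulb [0.6696 0.1057 0.0622] neck (array([0.66993617, 0.10662896]), 238)
0.6675255196688815 0.10382484642855858 0.26502368694166817 500: 20.35255196688815 -29.362484642855858
```

The 250 is seated. Next is the 500.

```bash
python3 -m handwheel '[[[1,2,-3,0,0,0,0],[1,5,-7.2,0,0,0,0],[1,8.3,-12,0,0,0,0],[1,11.6,-16.8,0,0,0,0],[1,14.9,-21.5,0,0,0,0],[1,18.2,-26.3,0,0,0,0],[1,19.9,-28.7,0,0,0,0],[1,20.35,-29.35,0,0,0,0],[1,20.35,-29.35,0,0,0,0],[1,20.35,-29.35,0,0,0,0]]]'; python3 -m handwheel '[[[1,0,0,3,0,0,0],[1,0,0,7,0,0,0],[1,0,0,10,0,0,0],[1,0,0,10.7,0,0,0],[1,0,0,10.7,0,0,0]]]';python3 -m handwheel '[[[-1,0,0,0,0,0,0],[-1,0,0,0,0,0,0],[-1,0,0,0,0,0,0],[-1,0,0,0,0,0,0],[-1,0,0,0,0,0,0],[-1,0,0,0,0,0,0]]]'
```

```text
time_s: 27.2
eef_pos: [0.4655, -0.1889, 0.2662]
eef_rot: [-0.0, -0.001, 1.0, 0.0]
wrist_force: [0.8, 0.4, 0.6]
opening: 0.998
grasp_force: 0.0
time_s: 27.82
eef_pos: [0.4656, -0.1894, 0.1601]
eef_rot: [-0.0, -0.001, 1.0, 0.0]
wrist_force: [0.4, -0.5, 0.3]
opening: 1.002
grasp_force: 0.0
time_s: 28.58
eef_pos: [0.4656, -0.1902, 0.1606]
eef_rot: [0.001, -0.0, 1.0, -0.0]
wrist_force: [-0.5, 1.5, 5.4]
opening: 0.382
grasp_force: 59.1
```

```bash
python3 -m handwheel '[[[-1,0,0,-1.5,0,0,0],[-1,0,0,-4,0,0,0],[-1,0,0,-6.5,0,0,0],[-1,0,0,-8,0,0,0],[-1,0,0,-8,0,0,0]]]'; python3 -m handwheel '[[[-1,-0.5,-1.2,0,0,0,0],[-1,-1.7,-4.2,0,0,0,0],[-1,-3.2,-8.2,0,0,0,0],[-1,-4.8,-12.2,0,0,0,0],[-1,-6.4,-16.2,0,0,0,0],[-1,-7.9,-20.2,0,0,0,0],[-1,-8.8,-22.5,0,0,0,0],[-1,-9.2,-23.5,0,0,0,0],[-1,-9.2,-23.5,0,0,0,0],[-1,-9.2,-23.5,0,0,0,0]]]'; python3 -c "
from h import *
s=status.get_obs();x,y,z=s['eef_pos'];print(x,y,z);flask(500,x,y,z-.076)"
```

```text
time_s: 29.2
eef_pos: [0.4656, -0.1902, 0.2409]
eef_rot: [0.001, -0.0, 1.0, -0.001]
wrist_force: [-0.6, 0.1, -2.2]
opening: 0.384
grasp_force: 59.7
time_s: 30.45
eef_pos: [0.5571, -0.4238, 0.2394]
eef_rot: [-0.0, -0.001, 1.0, 0.0]
wrist_force: [-0.4, -0.4, -1.5]
opening: 0.382
grasp_force: 60.1
0.5571328209949101 -0.42384489288877153 0.2394422197438773
500 scene bulb [ 0.554  -0.4232  0.1613] neck (array([ 0.55653873, -0.42290187]), 837)
500 side bulb [ 0.556  -0.4229  0.1633] neck (array([ 0.55580782, -0.42716218]), 1781)
```

```bash
python3 -m handwheel '[[[-1,-0.05,-0.1,2,0,0,0],[-1,-0.05,-0.1,4.5,0,0,0],[-1,-0.05,-0.1,7,0,0,0],[-1,-0.05,-0.1,8.2,0,0,0],[-1,-0.05,-0.1,8.6,0,0,0],[-1,-0.05,-0.1,8.6,0,0,0]]]'; python3 -m handwheel '[[[-1,0,0,0.1,0,0,0],[-1,0,0,0.2,0,0,0],[-1,0,0,0.2,0,0,0]]]';  python3 -m handwheel '[[[-1,0,0,0.1,0,0,0],[-1,0,0,0.2,0,0,0],[-1,0,0,0.2,0,0,0]]]'
```

```text
time_s: 31.3
eef_pos: [0.558, -0.426, 0.1542]
eef_rot: [0.0, -0.0, 1.0, -0.0]
wrist_force: [-0.3, -0.4, -2.1]
opening: 0.381
grasp_force: 60.2
time_s: 31.68
eef_pos: [0.5578, -0.4259, 0.1521]
eef_rot: [0.0, -0.0, 1.0, -0.0]
wrist_force: [-0.4, -0.3, -1.3]
opening: 0.384
grasp_force: 60.2
time_s: 32.05
eef_pos: [0.5577, -0.4257, 0.1496]
eef_rot: [-0.0, -0.0, 1.0, 0.0]
wrist_force: [0.0, 1.2, -2.9]
opening: 0.384
grasp_force: 60.2
```

```bash
python3 -m handwheel '[[[-1,0,0,0.1,0,0,0],[-1,0,0,0.2,0,0,0],[-1,0,0,0.2,0,0,0]]]';  python3 -m handwheel '[[[-1,0,0,0.1,0,0,0],[-1,0,0,0.1,0,0,0],[-1,0,0,0.1,0,0,0]]]'
```

```text
time_s: 32.42
eef_pos: [0.5577, -0.4258, 0.1477]
eef_rot: [-0.0, -0.0, 1.0, 0.0]
wrist_force: [-0.6, 0.4, -1.7]
opening: 0.383
grasp_force: 60.2
time_s: 32.8
eef_pos: [0.5578, -0.4258, 0.1468]
eef_rot: [0.0, -0.0, 1.0, -0.0]
wrist_force: [0.4, -0.1, -2.3]
opening: 0.385
grasp_force: 60.2
```

```bash
python3 -m handwheel '[[[-1,0,0,0.1,0,0,0],[-1,0,0,0.1,0,0,0],[-1,0,0,0.1,0,0,0]]]';  python3 -m handwheel '[[[-1,0,0,0.1,0,0,0],[-1,0,0,0.1,0,0,0],[-1,0,0,0.1,0,0,0]]]'
```

```text
time_s: 33.17
eef_pos: [0.5579, -0.426, 0.146]
eef_rot: [0.0, -0.0, 1.0, -0.0]
wrist_force: [-0.8, 0.6, -0.8]
opening: 0.384
grasp_force: 60.1
time_s: 33.55
eef_pos: [0.5581, -0.4262, 0.1455]
eef_rot: [0.0, -0.0, 1.0, -0.001]
wrist_force: [-0.0, -1.1, 3.8]
opening: 0.386
grasp_force: 60.6
```

Contact, so I'll release, rise and check everything.

```bash
python3 -m handwheel '[[[0,0,0,0,0,0,0],[0,0,0,0,0,0,0],[0.5,0,0,0,0,0,0],[1,0,0,0,0,0,0],[1,0,0,0,0,0,0],[1,0,0,0,0,0,0]]]';python3 -m handwheel '[[[1,0,0,-2,0,0,0],[1,0,0,-5,0,0,0],[1,0,0,-9,0,0,0],[1,0,0,-13,0,0,0],[1,0,0,-15,0,0,0],[1,0,0,-15,0,0,0]]]'
python3 - <<'E'
from h import *
for k,x,y,z in [(500,.556,-.4257,.069),(250,.6685,.104,.062),(50,.6626,-.107,.049),(100,.5585,.4253,.054)]: flask(k,x,y,z)
c=camera('scene');d=camera('side')
cv2.imwrite('pics/end_s.png',c['frame']);cv2.imwrite('pics/end_d.png',d['frame'])
E
```

```text
time_s: 34.3
eef_pos: [0.5578, -0.4258, 0.1448]
eef_rot: [0.0, -0.0, 1.0, -0.0]
wrist_force: [-0.0, -0.2, -0.3]
opening: 1.001
grasp_force: 0.0
time_s: 35.05
eef_pos: [0.5584, -0.4264, 0.2974]
eef_rot: [0.001, -0.0, 1.0, -0.002]
wrist_force: [0.1, -0.6, -0.1]
opening: 0.999
grasp_force: 0.0
500 scene bulb [ 0.555  -0.426   0.0674] neck (array([ 0.5567477 , -0.42634145]), 567)
500 side bulb [ 0.557  -0.4257  0.0691] neck (array([ 0.55596828, -0.42759609]), 1257)
250 scene bulb [0.668  0.1053 0.0603] neck (array([0.67001285, 0.10624093]), 401)
250 side bulb [0.6698 0.1058 0.0623] neck (array([0.66993392, 0.1066403 ]), 244)
50 scene bulb [ 0.6619 -0.1062  0.0474] neck (array([ 0.66230092, -0.10525663]), 269)
50 side bulb [ 0.6635 -0.1059  0.0494] neck (array([ 0.66234748, -0.10567717]), 257)
100 scene bulb [0.5581 0.4264 0.0528] neck (array([0.55835715, 0.42689343]), 271)
100 side bulb [0.5593 0.4268 0.0547] neck (array([0.55894539, 0.42698258]), 136)
```

View pics/end_s.png

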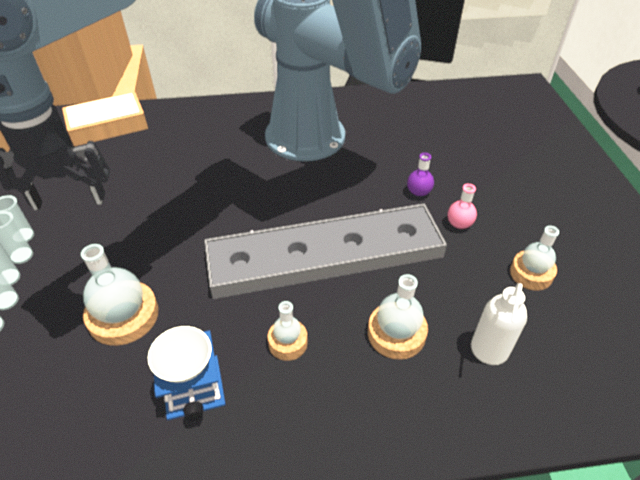

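View pics/end_d.png

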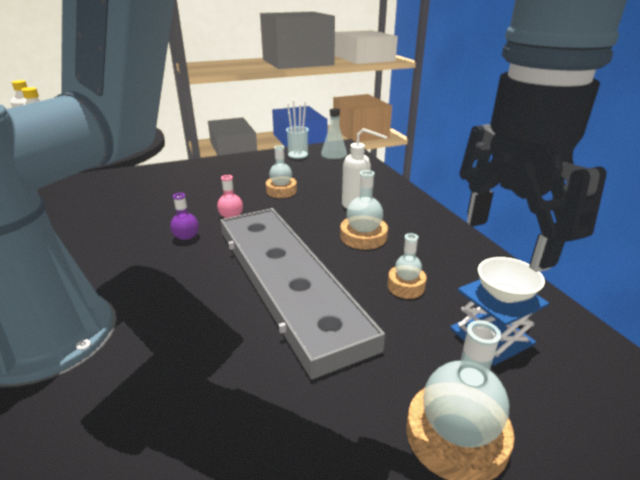

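Both views show all four flasks upright in their own rings: 500 at (115,300), 50 at (287,330), 250 at (400,315) and 100 at (538,258). The wash bottle (498,330) and the dish (180,355) are where they started, and the gripper is clear.

```bash
python3 -c "
from bench import ctrl
print(ctrl.hand_in())"
```

```text
the job is handed in; nothing more can be done
None
```

All four flasks are standing upright in the cork rings of their own size, the wash bottle and dish were not touched, and I handed the job in at about 35 s on the robot's clock; the hand-in returned no verdict.

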